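# Load the vacuum former and set its valve

## Task

Get the vacuum former ready: gently set the full-arch plaster cast down, teeth up, in the middle of the former's round perforated platform. Then turn the T-handle of the leaning vacuum valve until its pointer stands at the small steel set mark on the dial's rim, and let go. Leave the set mark and the other things on the bench where they are, and do not drop the cast.

Things in the scene. Friction and masses are not known exactly. Their poses are not given: they have to be found in the camera images.
- cast_center (a point): Centre (half-way up) of the full-arch plaster cast: a cream block 44 mm (its x) by 60 mm (its y), 32 mm high in all: base 24 mm high with a horseshoe of teeth on top. Its z axis is up when the teeth are up; the front teeth lie to its -x. It weighs about 0.13 kg. Grip it across the 44 mm. It starts upright on the 3 mm thick blue mat
- half_cast_center (a point): Centre of the base of a bystander, the half-arch cast: a smaller cream block 26 by 50 mm, 30 mm high, with one row of teeth. To be left alone
- jar_center (a point): Centre of a bystander, a white jar 42 mm wide and 48 mm high on the mat. To be left alone
- spatula_mid (a point): Bystander: a spatula lying on the bench, 170 mm long. To be left alone
- block_center (a point): Bystander: a wooden block 50 x 35 x 30 mm. To be left alone
- platform (a point): Centre of the upper face of the vacuum former's platform: a flat level perforated aluminium disc, 124 mm wide, 108 mm above the bench, 8 mm proud of the dark round base (164 mm wide there, 200 mm at the foot). Fixed. Its post, 24 mm thick, stands 130 mm to the point's +y side and carries the heater head, swung aside, from 110 mm on the +y side outward, over 315 mm up
- handle (a joint): Angle of the valve's T-handle (rad): 0 closed, grows counter-clockwise as seen looking at the dial, stops at 1.57 fully open. It is stiff (about 0.08 N m), and stays where it is left. It starts nearly closed
- handle_grip (a point): Centre of the T-handle's black grip bar, on the stem's axis. z points outward along the stem, which leans 30 degrees from vertical, broadly towards the middle of the bench (+y). The bar is 54 mm long (point y), 13 mm thick (x), 24 mm deep (z); the pointer goes to +y. Turns with the handle. The dial, a 126 mm wide aluminium disc square to the stem, lies 44 mm below along the stem
- pointer_tip (a point): Tip of the handle's pointer (a steel rod sloping down from one end of the grip bar to a black foot just over the dial), 55 mm from the stem's axis and 6 mm above the dial; same axes as handle_grip
- mark_tip (a point): Inner end of the steel set mark, a dark steel tab 10 mm high and 7 mm wide on the dial's rim, 55 mm from the stem's axis, 6 mm above the dial. Its y axis points outward from the stem, z along the stem. The handle is set when pointer_tip coincides with this point. It stands 0.6 to 1.35 rad from the closed position. It clamps stiffly and is not to be moved
- gauge (a point): Centre of the valve's round pressure gauge, 60 mm wide, 26 mm deep, on a thin upright copper riser behind and above the handle (on the side away from which the stem leans); fixed to the valve. Keep clear of it

How it is judged:
On the way, in this order (a step that is already met when the one before it is completed fails the run):
1. the full-arch cast stands released, teeth up, in the middle of the platform (horizontal distance between cast_center and platform below 0.015 m and z of cast_center in the frame of platform between 0.012 and 0.02 m and angle between cast_center's own z axis and vertical below 0.1 rad and contact force between cast and the fingers below 0.1 N), for 0.2 s.
2. the valve's pointer stands at the set mark (distance between pointer_tip and mark_tip below 0.006 m), for 0.2 s.
At the end, for the whole second after the job is handed in: The full-arch cast rests teeth up on the platform, its centre within 15 mm of the platform's centre, and the valve's pointer tip is within 6 mm (about 6 degrees) of the set mark, everything at rest (horizontal distance between cast_center and platform below 0.015 m and z of cast_center in the frame of platform between 0.012 and 0.02 m and angle between cast_center's own z axis and vertical below 0.1 rad and linear speed of cast below 0.02 m/s and distance between pointer_tip and mark_tip below 0.006 m and velocity of joint handle between -0.05 and 0.05 rad/s); the robot touches nothing.
It fails at once if the cast is dropped (falls freely by more than about 8 mm) (linear speed of cast above 0.4 m/s and contact force between cast and the fingers below 0.05 N).
It fails at once if the cast is pressed or struck hard (over 40 N) on the platform (contact force between cast and former above 40 N).
It fails at once if the set mark is shifted by more than 3 mm (distance of mark_tip from where it was at the start of the episode above 0.003 m).
It fails at once if a bystander is shifted by more than 25 mm (distance of any of half_cast_center, jar_center, spatula_mid, block_center from where it was at the start of the episode above 0.025 m).
It also fails if it takes over 64 s, if anything falls off the work surface, if the arm or the gripper's body presses on something with over 40 N, if the wrist force passes 120 N, or if a joint passes its speed limit or range.

## Robot

A 6-joint arm with a two-finger parallel gripper is mounted at the origin on the work surface. World frame = base frame: x ahead of the robot, y to its left, z up, the work surface at z = 0. Lengths are in m, angles in rad, forces in N, time in s.
With the tool pointing down it reaches from about 0.425 to 0.95 m from the base axis. Payload 3.5 kg.
Tool frame: the origin (TCP) lies midway between the tips of the shut fingers; the grasp point (between the pads) lies 19 mm behind it; z points along the fingers, y is the line along which they close (so a half turn about z gives the same grasp; the last joint's range is limited). The gripper opens to 85 mm and grips with 20 to 120 N. Pads are 22 mm wide; open, the fingers measure 114 mm over their backs; the gripper's body (76 mm by 85 mm) begins 54 mm behind the grasp point. The pads swing forward as they close: fully open they stand 13 mm farther back than shut.
Start: joints at [-1.451, 0.286, 1.577, -0, 1.279, -0.15], TCP at [0.18, -0.651, 0.196] pointing down, gripper open.
Joint ranges: [-2.77, 2.77], [-0.9, 2.22], [0.21, 2.48], [-1.53, 4.67], [0.24, 2.81], [-2.84, 2.84]. Speed limits (rad/s): [2.79, 2.79, 3.14, 3.14, 3.14, 3.14].

## Interface

Orientations are given as a unit quaternion [x, y, z, w].
In Python, from plant import ctrl, cams, order gives the robot as it stands.
- The arm moves only by the tool move_arm, never from a script. Its argument "plan" is one flat list of numbers, 7 for each row, row after row: the shift along the world's x, y, z in mm, then the turn, a rotation vector about the world's x, y, z in degrees, then the finger opening in mm, from 0 to 85.4. A call has 1 to 12 rows; each row shifts and turns the commanded pose from where the row before left it; what a row does not reach is not made up. A row lasts 1/10 s, in which the tool goes at most 50 mm and 8.59 degrees, less where a joint would pass 70% of its speed; a pose out of reach is approached as far as the arm can. A call is refused whole if a number of a shift passes 50 or a number of a turn 8.59, either way. A call with a gripper value outside its range is refused whole. The fingers move at their own pace and stop on an object; "newtons" is the grip in N (left out, the last holds). Time passes only in rows, so rows that do not move let the fingers close. It gives the time, the measured TCP pose, the force, the opening and the grip force at its end, in the units of the state.
- ctrl.get_state(): the state, without advancing time (a new reading comes with each control period).
- cams.read_camera(name): name is "scene" or "top"; returns a dict with "color" (400x640x3 uint8, red, green, blue), "fov_y" (degrees; the focal length in pixels is half the picture's height over the tangent of half this angle, whatever the lens; pixels are square), "cx", "cy" (the principal point, pixels), "origin" and "orientation" of the camera in the world. Camera axes: x right, y up, looking along -z (the intrinsics and any distortion apply to the point x, -y, -z); pixel columns grow to the right and rows downward; lengths in m; the calibration is good to about 2 mm. A picture is of the moment at which its call begins. There is no depth.
- order.sign_off(): hands the job in; it is judged then, once.
The state is a dict: "time": time; "qpos": joint angles; "dq": joint speeds; "joint_efforts": joint torques, N m; "eef_pos": TCP position; "tcp_rot": TCP orientation; "contact_force": force on the tool from outside, world axes, zero at the start; "wrist_torque": the same for the moment, N m; "opening": opening from 0.0 (shut) to 1.0 (fully open); "finger_force": force on a finger pad.
Only numpy, scipy, OpenCV 4.12 (cv2) and the standard library are available. Lean on these libraries where they do the work, as an engineer would, in place of code of your own. Each camera call takes 0.05 s, during which the arm holds its last target. There are 200 camera calls.

## Working session

There is one attempt and no reset: what is moved stays moved. The work goes in short steps, Python scripts to look and compute and a tool call to move; the robot and the scene stay as the last step left them, time stands still between calls to the robot, and variables do not carry over. Pictures are saved under pics/ and viewed, at most 10 in all, crops included, and the job is handed in when it is done.

Besides the shell and the picture viewer there is one more tool, called after "Emit:" by a JSON object that holds its "name" and its "arguments", one argument or row to a line. move_arm: Moves the arm, as the interface text tells. Its arguments: {"type":"object","properties":{"plan":{"type":"array","items":{"type":"number"}},"newtons":{"type":"number"}},"required":["plan"]}

```bash
mkdir -p pics; cat > h.py <<'E'
import numpy as np, cv2
from plant import ctrl, cams, order
from scipy.spatial.transform import Rotation as R
def snap(n,f):
    d=cams.read_camera(n); cv2.imwrite('pics/'+f,d['color'][:,:,::-1]); np.save('pics/'+n+'.npy',d,allow_pickle=True); return d
def load(n): return np.load('pics/'+n+'.npy',allow_pickle=True).item()
def ray(d,u,v):
    f=200/np.tan(np.radians(d['fov_y'])/2)
    r=R.from_quat(d['orientation']).apply([(u-d['cx'])/f,-(v-d['cy'])/f,-1]); return np.array(d['origin']),r
def onz(d,u,v,z):
    o,r=ray(d,u,v); return o+r*(z-o[2])/r[2]
def proj(d,p):
    f=200/np.tan(np.radians(d['fov_y'])/2)
    c=R.from_quat(d['orientation']).inv().apply(np.array(p)-d['origin']); return np.array([d['cx']+f*c[...,0]/-c[...,2],d['cy']-f*c[...,1]/-c[...,2]]).T
def tri(d1,a,d2,b):
    o1,r1=ray(d1,*a);o2,r2=ray(d2,*b)
    s=np.linalg.lstsq(np.c_[r1,-r2],o2-o1,rcond=None)[0]; p,q=o1+s[0]*r1,o2+s[1]*r2
    return (p+q)/2,np.linalg.norm(p-q)
E
python3 - <<'E'
from h import *
for n in('scene','top'):
    d=snap(n,n+'1.png');print({k:v for k,v in d.items() if k!='color'})
print(ctrl.get_state())
E
```

```text
{'fov_y': 47.928366604106834, 'cx': 319.1173051846918, 'cy': 195.99371935443347, 'origin': array([ 1.18987282, -0.6017365 ,  0.99136704]), 'orientation': array([0.35811276, 0.15990676, 0.3758461 , 0.83959799])}
{'fov_y': 50.074532635142184, 'cx': 321.02414515717396, 'cy': 200.61137842922622, 'origin': array([ 0.49431471, -0.03762648,  1.26098678]), 'orientation': array([ 0.01923751, -0.01769257, -0.70431005,  0.70941119])}
{'time': 0.1, 'qpos': array([-1.45101257e+00,  2.87119622e-01,  1.57804697e+00, -1.75843544e-06,
        1.27861642e+00, -1.50007301e-01]), 'dq': array([-2.86400036e-04, -1.01505418e-03, -2.49011044e-03, -5.59820744e-05,
       -8.46069778e-04,  7.62262821e-04]), 'joint_efforts': array([-3.35207151e-04, -4.07297301e+01, -2.93700582e+01, -2.10915082e-04,
        3.39794999e-03, -9.58143175e-06]), 'eef_pos': array([ 0.1798487 , -0.64989199,  0.19444836]), 'tcp_rot': array([ 9.90914758e-01,  1.34486960e-01,  1.57078365e-05, -1.09506339e-03]), 'contact_force': array([-0.14657322, -0.08107488, -0.97650994]), 'wrist_torque': array([-0.02094797,  0.00855304,  0.03392765]), 'finger_force': 0.0, 'opening': 0.9954308137539654}
```

View pics/scene1.png

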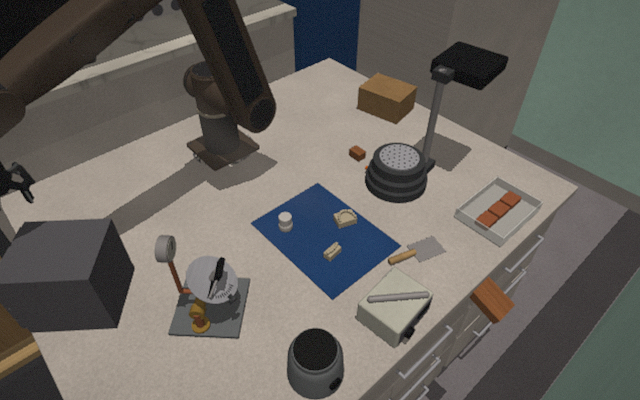

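View pics/top1.png

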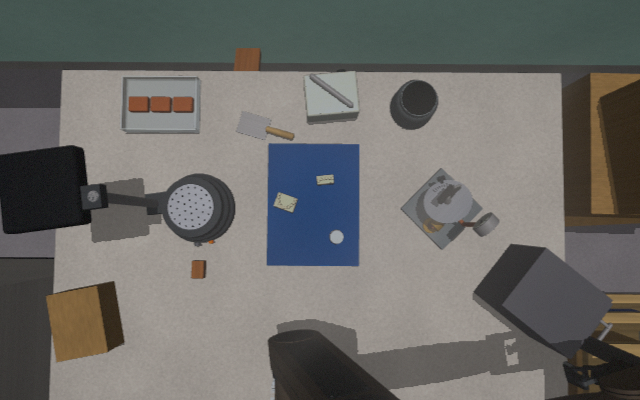

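The scene view shows the valve at about (212,285), the cast at (345,218) and the platform at (402,157). In the top view they are at about (447,203), (286,202) and (190,207). I'll enlarge those areas.

```bash
python3 - <<'E'
from h import *
S=load('scene');T=load('top')
def c(d,x,y,w,h,k): return cv2.resize(d['color'][y:y+h,x:x+w,::-1],None,fx=k,fy=k,interpolation=cv2.INTER_CUBIC)
a=np.hstack([c(T,405,160,100,75,4),c(S,160,235,100,75,4)])
b=np.hstack([c(T,265,180,50,37,8)[:296],c(S,320,200,50,37,8)[:296]])
cv2.imwrite('pics/m1.png',np.vstack([a,b]))
for p in [(163,207),(221,207),(192,178),(192,236)]: pass
g=onz(T,190,207,.108);print(g,onz(T,286,202,.035),onz(S,402,157,.108),onz(S,345,218,.03))
E
```

```text
[0.53480632 0.31822383 0.108     ] [0.55369372 0.06567569 0.035     ] [0.54495772 0.3219193  0.108     ] [0.56345295 0.06085205 0.03      ]
```

View pics/m1.png

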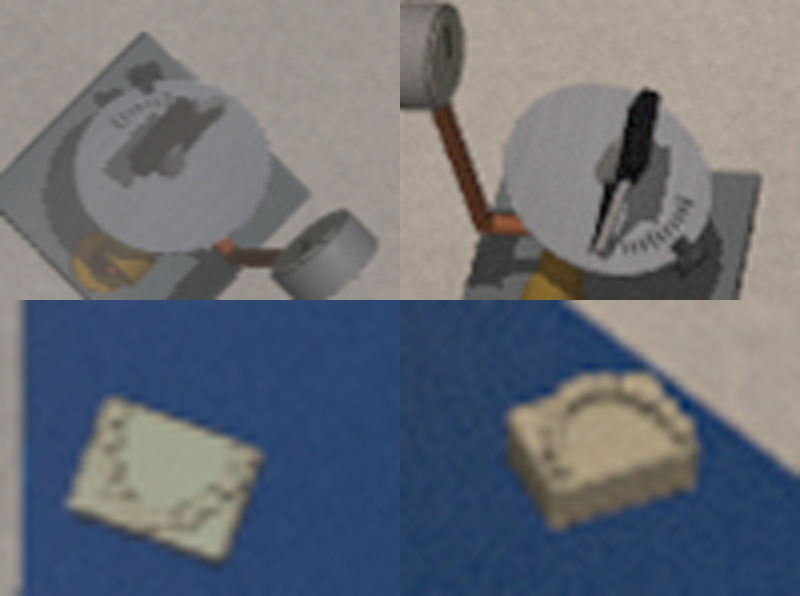

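The dial is near (448,201) in the top view. Its pointer goes to the upper right, about (459,185), with ticks to the left of that. In the scene view the pointer foot is near (310,297) and a dark tab sits near (330,295). The cast's 60 mm side runs right and slightly down in the top view. Next I'll triangulate the tall dark box, the gauge, the platform and the cast.

```bash
python3 - <<'E'
from h import *
np.set_printoptions(precision=4,suppress=True)
S=load('scene');T=load('top')
for n,t,s in [('box+x',(518,245),(85,267)),('box+y',(475,298),(108,220)),('box-x',(572,355),(40,222)),
 ('gauge',(486,224),(165,249)),('cast',(285.6,202.5),(345.2,216.3)),('plat',(190,207),(402,157)),('jar',(337,237),(285,216)),('dialc',(448.5,201.5),(312-160+160-100,280))]:
    print(n,*tri(T,t,S,s))
print(onz(T,285.6,202.5,.027),onz(S,345.2,216.3,.027))
# mat corners at z=.003: both cams
for t,s in [((268,144),(400,243)),((359,144),(333,297)),((359,265),(252,223)),((267,265),(318,184))]: print(onz(T,*t,.003),onz(S,*s,.003))
E
```

```text
box+x [ 0.4292 -0.5548  0.2002] 0.06655688065514707
box+y [ 0.292  -0.4565  0.1689] 0.06554766619099857
box-x [ 0.192  -0.6233  0.2115] 0.035667033410981215
gauge [ 0.495  -0.4332  0.2255] 0.0009493525341956884
cast [0.5539 0.069  0.0238] 0.0033244100002108347
plat [0.5382 0.3237 0.102 ] 0.009421413993809484
jar [ 0.4563 -0.0792  0.0524] 0.0031563817936817997
dialc [ 0.5553 -0.3736  0.1183] 0.00407979256056777
[0.5526 0.0675 0.027 ] [0.5569 0.0682 0.027 ]
[0.7269 0.1237 0.003 ] [0.7212 0.1283 0.003 ]
[ 0.7288 -0.1459  0.003 ] [ 0.7257 -0.1382  0.003 ]
[ 0.3727 -0.1468  0.003 ] [ 0.3757 -0.142   0.003 ]
[0.3707 0.1217 0.003 ] [0.3777 0.12   0.003 ]
```

```bash
python3 - <<'E'
from h import *
np.set_printoptions(precision=4,suppress=True)
S=load('scene');T=load('top')
P=np.array([[.18,-.65,.195],[0,0,0]]);print(proj(S,P),proj(T,P))
from itertools import product
ts=[(518,245),(475,298),(572,355),(610,300)]
for s in [(85,267),(108,220),(40,222),(0,270)]:
    for t in ts: 
        p,e=tri(T,t,S,s)
        if e<.04: print(s,t,p,e)
for s in [(82,329),(133,322)]: print('foot',s,onz(S,*s,0))
E
```

```text
[[ 21.1038 227.5706]
 [223.0806 146.768 ]] [[571.4638 353.576 ]
 [307.5905 394.7149]]
(108, 220) (518, 245) [ 0.4404 -0.4888  0.311 ] 0.036445329905800586
(40, 222) (572, 355) [ 0.192  -0.6233  0.2115] 0.035667033410981215
(0, 270) (572, 355) [ 0.1317 -0.738   0.0572] 0.014077311206771173
(0, 270) (610, 300) [ 0.3181 -0.7205  0.23  ] 0.007073587931311643
foot (82, 329) [ 0.3844 -0.6543  0.    ]
foot (133, 322) [ 0.449  -0.5534  0.    ]
```

```bash
python3 - <<'E'
from h import *
S=load('scene');T=load('top')
a=cv2.resize(T['color'][200:400,440:640,::-1],None,fx=2,fy=2);b=cv2.resize(S['color'][150:350,0:200,::-1],None,fx=2,fy=2)
cv2.imwrite('pics/m2.png',cv2.convertScaleAbs(np.hstack([a,b]),alpha=2,beta=10))
E
```

```text
(no output)
```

View pics/m2.png

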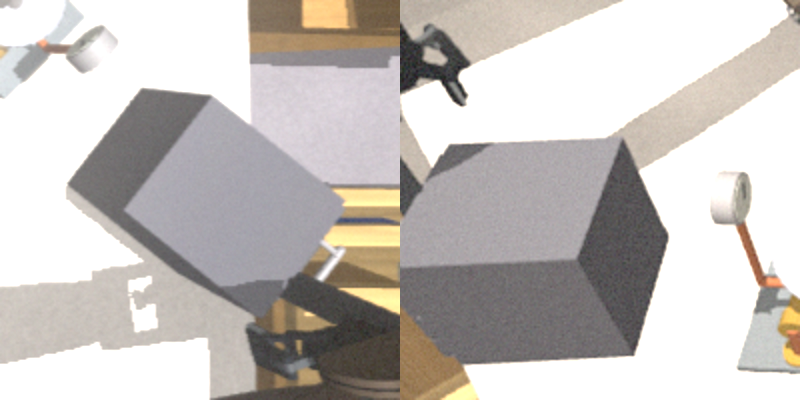

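The dark box stands right next to the gripper, so I'll lift clear of it before crossing over.

Emit:
{"name": "move_arm", "arguments": {
  "plan": [0, 0, 40, 0, 0, 0, 85, 0, 0, 48, 0, 0, 0, 85, 0, 0, 48, 0, 0, 0, 85, 0, 0, 48, 0, 0, 0, 85, 0, 0, 48, 0, 0, 0, 85, 0, 0, 48, 0, 0, 0, 85, 0, 0, 0, 0, 0, 0, 85]
}}

```text
time: 0.8
eef_pos: [0.1801, -0.6514, 0.4858]
tcp_rot: [0.991, 0.135, -0.0, 0.008]
contact_force: [-0.4, 0.6, 1.0]
opening: 0.998
finger_force: 0.0
```

Emit:
{"name": "move_arm", "arguments": {
  "plan": [21, 40, 0, 0, 0, 3, 85, 21, 40, 0, 0, 0, 3, 85, 21, 40, 0, 0, 0, 3, 85, 21, 40, 0, 0, 0, 3, 85, 21, 40, 0, 0, 0, 3, 85, 21, 40, 0, 0, 0, 3, 85, 21, 40, 0, 0, 0, 3, 85, 21, 40, 0, 0, 0, 3, 85, 21, 40, 0, 0, 0, 3, 85, 21, 40, 0, 0, 0, 3, 85]
}}

```text
time: 1.8
eef_pos: [0.3903, -0.2487, 0.4747]
tcp_rot: [0.922, 0.387, -0.0, -0.0]
contact_force: [0.8, 0.0, 0.2]
opening: 0.996
finger_force: 0.0
```

Emit:
{"name": "move_arm", "arguments": {
  "plan": [21, 40, 0, 0, 0, 3, 85, 21, 40, 0, 0, 0, 3, 85, 21, 40, 0, 0, 0, 3, 85, 21, 40, 0, 0, 0, 3, 85, 21, 40, 0, 0, 0, 3, 85, 21, 40, 0, 0, 0, 3, 85, 21, 40, -30, 0, 0, 3, 85, 21, 38, -48, 0, 0, 3, 85, 0, 0, -48, 0, 0, 0, 85, 0, 0, -48, 0, 0, 0, 85, 0, 0, -48, 0, 0, 0, 85, 0, 0, 0, 0, 0, 0, 85]
}}

```text
time: 3.0
eef_pos: [0.5454, 0.0564, 0.2558]
tcp_rot: [0.822, 0.57, -0.008, -0.006]
contact_force: [0.2, 0.1, -0.9]
opening: 0.995
finger_force: 0.0
```

```bash
python3 - <<'E'
from h import *
np.set_printoptions(precision=4,suppress=True)
s=ctrl.get_state();print(s['time'],s['eef_pos'],R.from_quat(s['tcp_rot']).as_matrix(),s['qpos'])
S=snap('scene','scene2.png');T=snap('top','top2.png')
# fingertips expected
M=R.from_quat(s['tcp_rot']).as_matrix();p=s['eef_pos']
tips=np.array([p+M@[0,k*.0427,-.013] for k in(1,-1)]);print(proj(T,tips),proj(S,tips))
x,y=250,165
a=cv2.resize(T['color'][150:250,240:340,::-1],None,fx=4,fy=4);b=cv2.resize(S['color'][140:240,295:395,::-1],None,fx=4,fy=4)
cv2.imwrite('pics/m3.png',np.hstack([a,b]))
E
```

```text
3.0 [0.5454 0.0564 0.2558] [[ 0.3505  0.9363 -0.0203]
 [ 0.9365 -0.3505  0.0016]
 [-0.0056 -0.0196 -0.9998]] [-0.0821 -0.0229  1.8091 -0.      1.3757  0.2761]
[[288.2245 183.4702]
 [274.8441 217.7482]] [[349.4018 161.6351]
 [336.2796 141.9889]]
```

View pics/m3.png

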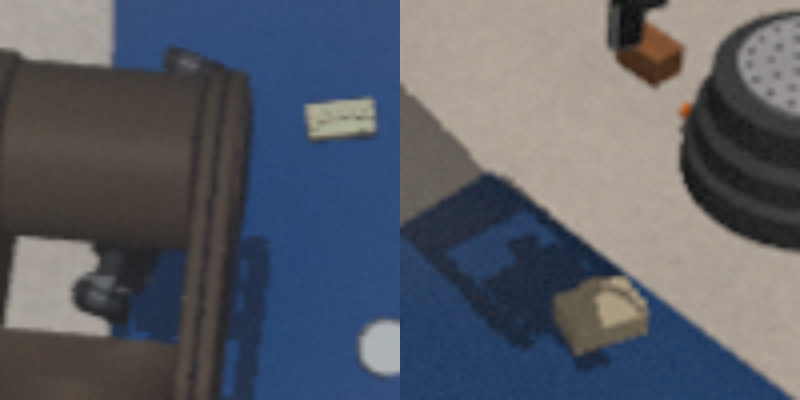

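The finger appears near scene (352,152), about 10 px above where I predicted it. The second finger isn't inside the crop, so I'll look at a wider one.

```bash
python3 - <<'E'
from h import *
S=load('scene')
cv2.imwrite('pics/m4.png',cv2.resize(S['color'][60:260,250:450,::-1],None,fx=3,fy=3,interpolation=cv2.INTER_CUBIC))
E
```

```text
(no output)
```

View pics/m4.png

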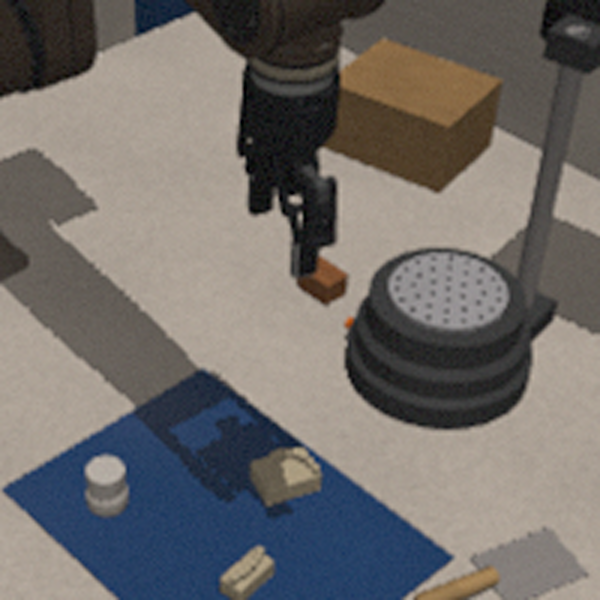

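```bash
python3 - <<'E'
from h import *
np.set_printoptions(precision=4,suppress=True)
S=load('scene');T=load('top')
s=ctrl.get_state();print(s['time'],s['eef_pos'],s['dq'],s['contact_force'])
p,M=s['eef_pos'],R.from_quat(s['tcp_rot']).as_matrix();print(M)
tips=np.array([p+M@[0,k*.0427,-.013] for k in(1,-1)]);print(proj(S,tips))
# cast corners for wire model check, base-top 4 corners
def corners(c,yaw,z):
    Q=R.from_euler('z',yaw,degrees=True).as_matrix()
    return np.array([np.array([c[0],c[1],z])+Q@[a*.022,b*.03,0] for a,b in((1,1),(1,-1),(-1,-1),(-1,1))])
from scipy.optimize import least_squares
obsS=np.array([(555,528),(692,480),(515,450)])-[400,300];obsS=obsS/8+[320,200]
obsT=(np.array([(107,400),(262,455),(222,562),(68,505)])-[0,300])/8+[265,180]
def f(v):
    b=proj(S,corners(v,v[2],.003)); t=proj(T,corners(v,v[2],.027)); 
    out=[]
    for o in obsT: out.append(t[np.argmin(np.linalg.norm(t-o,axis=1))]-o)
    for o in obsS: out.append(b[np.argmin(np.linalg.norm(b-o,axis=1))]-o)
    return np.ravel(out)
r=least_squares(f,[.555,.068,-20]);print(r.x,r.fun)
E
```

```text
3.1 [0.5511 0.0557 0.2666] [-0.002  -0.0379 -0.1024 -0.0011 -0.0029 -0.0006] [0.4138 0.4966 0.7297]
[[ 0.3509  0.9364 -0.0022]
 [ 0.9364 -0.3509  0.0002]
 [-0.0006 -0.0021 -1.    ]]
[[350.978  159.2368]
 [337.6467 139.9712]]
[  0.5535   0.0695 -18.9044] [-0.6876 -0.9043 -0.4906 -0.9229 -0.583   0.0865 -0.9342  0.3299 -1.0325
  0.4248  0.1185  0.6099 -2.1256  0.1457]
```

Emit:
{"name": "move_arm", "arguments": {
  "plan": [3, 13, -40, 0, 0, 1, 85, 0, 0, -40, 0, 0, 0, 85, 0, 0, -40, 0, 0, 0, 85, 0, 0, -40, 0, 0, 0, 85, 0, 0, 0, 0, 0, 0, 85, 0, 0, 0, 0, 0, 0, 85, 0, 0, 0, 0, 0, 0, 85]
}}

```text
time: 3.8
eef_pos: [0.5582, 0.0684, 0.112]
tcp_rot: [0.817, 0.577, 0.003, 0.003]
contact_force: [-0.2, -0.1, 1.1]
opening: 0.995
finger_force: 0.0
```

```bash
python3 - <<'E'
from h import *
np.set_printoptions(precision=4,suppress=True)
s=ctrl.get_state();p,M=s['eef_pos'],R.from_quat(s['tcp_rot']).as_matrix();print(p,M[:,1],s['dq'])
S=snap('scene','scene3.png')
tips=np.array([p+M@[0,k*.0427,-.013] for k in(1,-1)]);print(proj(S,tips))
im=cv2.resize(S['color'][130:250,290:410,::-1],None,fx=5,fy=5,interpolation=cv2.INTER_CUBIC)
for q in proj(S,tips): cv2.circle(im,tuple(int(v) for v in (q-[290,130])*5),4,(0,0,255),1)
cv2.imwrite('pics/m5.png',im)
E
```

```text
[0.5582 0.0684 0.112 ] [ 0.9423 -0.3346  0.0079] [ 0.0001 -0.0052  0.0095  0.0006 -0.0029  0.0005]
[[353.5073 202.1843]
 [340.7111 182.9948]]
```

View pics/m5.png

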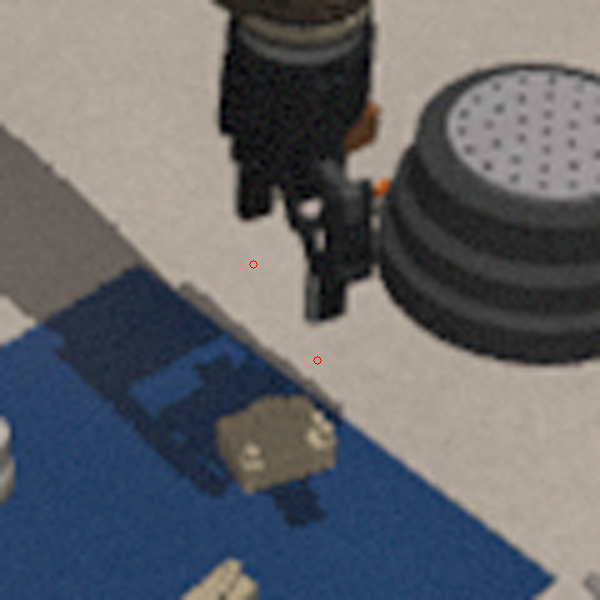

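```bash
python3 - <<'E'
from h import *
np.set_printoptions(precision=4,suppress=True)
S=load('scene');T=load('top')
print(onz(S,355,193.5,.125),onz(S,341,173,.125),'horizontal hyp; z hyp:',onz(S,355,193.5,.155),onz(S,341,173,.155))
for z in(.3,.4,.5):print(z,onz(T,275.5,194,z))
T=snap('top','top3.png')
im=cv2.resize(T['color'][150:250,235:335,::-1],None,fx=5,fy=5,interpolation=cv2.INTER_CUBIC)
p=np.array([.5582,.0684,.112])
for z,c in((.125,(0,0,255)),(.2,(0,255,0)),(.3,(255,0,0))):
  for k in(1,-1):
    q=proj(T,[p[0]+k*.057*.942,p[1]-k*.057*.335,z]);cv2.circle(im,tuple(int(v) for v in (q-[235,150])*5),4,c,1)
im2=cv2.resize(T['color'][160:235,405:505,::-1],None,fx=3,fy=3)
cv2.imwrite('pics/m6.png',cv2.convertScaleAbs(im,alpha=1.6))
E
```

```text
[0.5764 0.0819 0.125 ] [0.4871 0.1133 0.125 ] horizontal hyp; z hyp: [0.5976 0.0582 0.155 ] [0.5114 0.0885 0.155 ]
0.3 [0.5587 0.0672 0.3   ]
0.4 [0.552  0.0563 0.4   ]
0.5 [0.5453 0.0454 0.5   ]
```

View pics/m6.png

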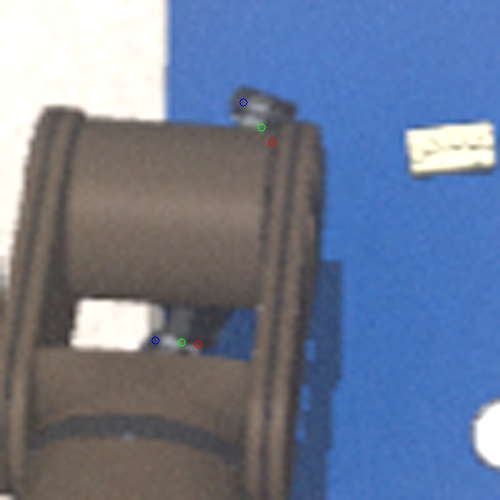

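Horizontally the gripper lines up with the model, within a few mm at (262,105) and (175,345) in the crop. The tips look about 30 mm higher than nominal, so I'll descend and track them numerically.

Emit:
{"name": "move_arm", "arguments": {
  "plan": [-4, 1, -35, 0, 0, 0, 85, 0, 0, -35, 0, 0, 0, 85, 0, 0, -20, 0, 0, 0, 85, 0, 0, -10, 0, 0, 0, 85, 0, 0, 0, 0, 0, 0, 85, 0, 0, 0, 0, 0, 0, 85, 0, 0, 0, 0, 0, 0, 85]
}}

```text
time: 4.6
eef_pos: [0.5523, 0.0696, 0.0091]
tcp_rot: [0.817, 0.577, 0.001, 0.001]
contact_force: [0.2, -1.2, -0.4]
opening: 0.996
finger_force: 0.0
```

```bash
python3 - <<'E'
from h import *
np.set_printoptions(precision=4,suppress=True)
s=ctrl.get_state();p,M=s['eef_pos'],R.from_quat(s['tcp_rot']).as_matrix();print(p,M[:,1],s['contact_force'])
A=cv2.imread('pics/scene3.png');S=snap('scene','scene4.png');B=S['color'][:,:,::-1]
for (u,v) in((355,189),(341,168)):
    t=A[v-9:v+5,u-5:u+6]; r=cv2.matchTemplate(B[150:260,320:400],t,cv2.TM_CCOEFF_NORMED); _,m,_,l=cv2.minMaxLoc(r);print((u,v),'->',l[0]+320+5,l[1]+150+9,m)
tips=np.array([p+M@[0,k*.0427,-.013] for k in(1,-1)]);print(proj(S,tips), proj(S,tips+[0,0,.03]))
cv2.imwrite('pics/m7.png',cv2.resize(B[150:250,300:400],None,fx=6,fy=6,interpolation=cv2.INTER_CUBIC))
E
```

```text
[0.5523 0.0696 0.0091] [ 0.9424 -0.3344  0.0036] [ 0.1615 -1.1717 -0.4252]
(355, 189) -> 338 195 0.745017945766449
(341, 168) -> 339 193 0.7740596532821655
[[350.4937 226.1852]
 [338.5244 206.9567]] [[351.007  219.1077]
 [338.8309 199.8835]]
```

View pics/m7.png

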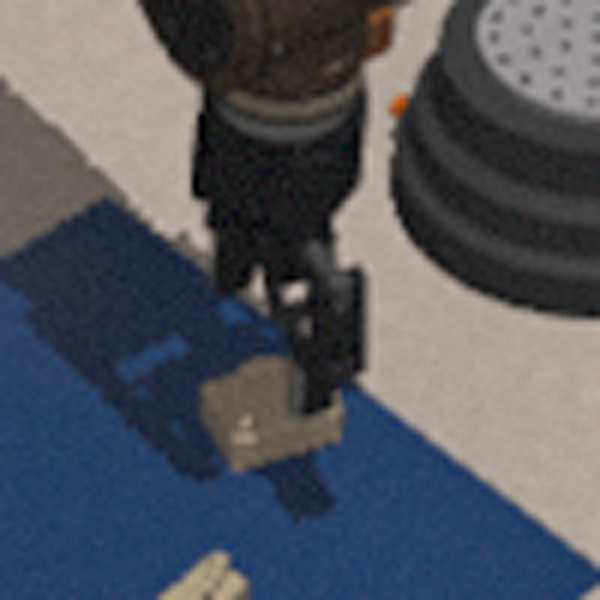

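The front fingertip is at scene (352.5,218.7), roughly 25 mm too high to grip the base. I'll keep lowering in small steps and watch the force.

Emit:
{"name": "move_arm", "arguments": {
  "plan": [0, 0, -6, 0, 0, 0, 85, 0, 0, -6, 0, 0, 0, 85, 0, 0, 0, 0, 0, 0, 85]
}}

```text
time: 4.95
eef_pos: [0.5495, 0.0697, -0.0062]
tcp_rot: [0.817, 0.577, -0.001, -0.001]
contact_force: [0.1, 0.2, -0.3]
opening: 0.993
finger_force: 0.0
```

Emit:
{"name": "move_arm", "arguments": {
  "plan": [0, 0, -4, 0, 0, 0, 85, 0, 0, 0, 0, 0, 0, 85, 0, 0, 0, 0, 0, 0, 85]
}}

```text
time: 5.25
eef_pos: [0.5504, 0.0697, -0.0092]
tcp_rot: [0.817, 0.577, -0.0, -0.0]
contact_force: [0.5, -0.4, 0.1]
opening: 0.994
finger_force: 0.0
```

Emit:
{"name": "move_arm", "arguments": {
  "plan": [1, 0, -4, 0, 0, 0, 85, 0, 0, 0, 0, 0, 0, 85, 0, 0, 0, 0, 0, 0, 85]
}}

```text
time: 5.55
eef_pos: [0.5514, 0.0697, -0.0132]
tcp_rot: [0.817, 0.577, -0.0, -0.0]
contact_force: [0.5, -0.6, -0.3]
opening: 0.994
finger_force: 0.0
```

Emit:
{"name": "move_arm", "arguments": {
  "plan": [1, 0, -4, 0, 0, 0, 85, 0, 0, 0, 0, 0, 0, 85, 0, 0, 0, 0, 0, 0, 85]
}}

```text
time: 5.85
eef_pos: [0.5524, 0.0697, -0.0172]
tcp_rot: [0.817, 0.577, -0.0, -0.0]
contact_force: [0.2, -0.1, -0.3]
opening: 0.996
finger_force: 0.0
```

Emit:
{"name": "move_arm", "arguments": {
  "plan": [1, 0, -4, 0, 0, 0, 85, 0, 0, 0, 0, 0, 0, 85, 0, 0, 0, 0, 0, 0, 85]
}}

```text
time: 6.15
eef_pos: [0.5534, 0.0697, -0.0212]
tcp_rot: [0.817, 0.577, -0.0, -0.0]
contact_force: [-0.4, -0.5, 0.4]
opening: 0.996
finger_force: 0.0
```

Emit:
{"name": "move_arm", "arguments": {
  "plan": [0, 0, -4, 0, 0, 0, 85, 0, 0, 0, 0, 0, 0, 85, 0, 0, 0, 0, 0, 0, 85]
}}

```text
time: 6.45
eef_pos: [0.5533, 0.0697, -0.0252]
tcp_rot: [0.817, 0.577, -0.0, -0.0]
contact_force: [0.8, 0.3, 0.2]
opening: 0.997
finger_force: 0.0
```

```bash
python3 - <<'E'
from h import *
np.set_printoptions(precision=4,suppress=True)
s=ctrl.get_state();p,M=s['eef_pos'],R.from_quat(s['tcp_rot']).as_matrix();print(p)
A=cv2.imread('pics/scene4.png');S=snap('scene','scene5.png');B=S['color'][:,:,::-1]
u,v=352,212
t=A[v-30:v+6,u-6:u+10]; r=cv2.matchTemplate(B[160:260,330:380],t,cv2.TM_CCOEFF_NORMED); _,m,_,l=cv2.minMaxLoc(r);print((u,v),'->',l[0]+330+6,l[1]+160+30,m)
E
```

```text
[ 0.5533  0.0697 -0.0252]
(352, 212) -> 352 221 0.8846060633659363
```

The tips are now about 16 mm above the bench and nothing has touched, so I'll close.

Emit:
{"name": "move_arm", "arguments": {
  "plan": [0, 0, 0, 0, 0, 0, 60, 0, 0, 0, 0, 0, 0, 45, 0, 0, 0, 0, 0, 0, 35, 0, 0, 0, 0, 0, 0, 30, 0, 0, 0, 0, 0, 0, 30, 0, 0, 0, 0, 0, 0, 30, 0, 0, 0, 0, 0, 0, 30],
  "newtons": 35
}}

```text
time: 7.2
eef_pos: [0.554, 0.0696, -0.0246]
tcp_rot: [0.817, 0.577, 0.0, 0.0]
contact_force: [0.4, -0.5, 3.2]
opening: 0.505
finger_force: 38.0
```

Emit:
{"name": "move_arm", "arguments": {
  "plan": [0, 0, 10, 0, 0, 0, 30, 0, 0, 20, 0, 0, 0, 30, 0, 0, 30, 0, 0, 0, 30, 0, 0, 35, 0, 0, 0, 30, 0, 0, 35, 0, 0, 0, 30, 0, 0, 35, 0, 0, 0, 30, 0, 0, 15, 0, 0, 0, 30, 0, 0, 0, 0, 0, 0, 30, 0, 0, 0, 0, 0, 0, 30]
}}

```text
time: 8.1
eef_pos: [0.5523, 0.0697, 0.1532]
tcp_rot: [0.817, 0.577, -0.001, -0.001]
contact_force: [0.3, 0.1, -2.4]
opening: 0.506
finger_force: 37.6
```

```bash
python3 - <<'E'
from h import *
from scipy.optimize import least_squares
np.set_printoptions(precision=4,suppress=True)
s=ctrl.get_state();print(s['eef_pos'],s['opening'],s['finger_force'])
C={}
for n,f,(x,y,w,h) in(('scene','scene1.png',(375,135,55,50)),('top','top1.png',(155,170,80,75))):
    d=load(n);im=cv2.imread('pics/'+f);g=cv2.GaussianBlur(cv2.cvtColor(im,6),(5,5),0)[y:y+h,x:x+w]
    m=cv2.morphologyEx((g>105).astype('uint8'),cv2.MORPH_CLOSE,np.ones((5,5)))
    # keep component at centre
    k,lab,st,ce=cv2.connectedComponentsWithStats(m); c=lab[h//2-3 if n=='scene' else h//2, w//2-(0 if n=='scene' else 4)]
    print(n,c,st[c],ce[c]+[x,y])
    cs,_=cv2.findContours((lab==c).astype('uint8'),0,1);e=cv2.fitEllipse(max(cs,key=len));print(e)
    C[n]=np.array(e[0])+[x,y]; print(onz(d,*C[n],.108))
    # projected centre of model disc for comparison of size
    a=np.linspace(0,6.28,60);q=onz(d,*C[n],.108);P=proj(d,np.c_[q[0]+.062*np.cos(a),q[1]+.062*np.sin(a),0*a+.108]);print(np.ptp(P,axis=0))
print(tri(load('top'),C['top'],load('scene'),C['scene']))
E
```

```text
[0.5523 0.0697 0.1532] 0.5057421246135612 37.5616854429245
scene 1 [   0    0   51   35 1328] [398.0339 149.9925]
((23.997325897216797, 14.462392807006836), (37.525352478027344, 49.95255661010742), 92.21483612060547)
[0.5136 0.3439 0.108 ]
[39.3007 24.1136]
top 2 [  13   14   46   46 1651] [190.0981 206.378 ]
((35.08928680419922, 36.37712097167969), (44.777992248535156, 45.1764030456543), 51.043609619140625)
[0.5365 0.318  0.108 ]
[45.9399 45.9368]
(array([0.5364, 0.3097, 0.1386]), np.float64(0.002922989909649362))
```

Emit:
{"name": "move_arm", "arguments": {
  "plan": [-1, 15, 0, 0, 0, 0, 30, -2, 30, 0, 0, 0, 0, 30, -3, 40, 0, 0, 0, 0, 30, -3, 40, 0, 0, 0, 0, 30, -2, 40, 0, 0, 0, 0, 30, -2, 40, 0, 0, 0, 0, 30, -1, 30, 0, 0, 0, 0, 30, 0, 15, 0, 0, 0, 0, 30, 0, 0, 0, 0, 0, 0, 30, 0, 0, 0, 0, 0, 0, 30, 0, 0, 0, 0, 0, 0, 30]
}}

```text
time: 9.2
eef_pos: [0.5395, 0.3183, 0.1544]
tcp_rot: [0.817, 0.576, -0.001, 0.0]
contact_force: [0.8, 0.2, -1.3]
opening: 0.506
finger_force: 37.5
```

```bash
python3 - <<'E'
from h import *
np.set_printoptions(precision=4,suppress=True)
s=ctrl.get_state();p,M=s['eef_pos'],R.from_quat(s['tcp_rot']).as_matrix();print(p,M[:,1:],s['opening'],s['finger_force'])
S=snap('scene','scene6.png');T=snap('top','top6.png')
a=cv2.resize(S['color'][90:190,350:450,::-1],None,fx=5,fy=5,interpolation=cv2.INTER_CUBIC)
# ghost: where the cast base corners should be if centred at plat +(x,y) at current height (bottom .181)
Q=R.from_euler('z',-19.5,degrees=True).as_matrix()
for c,z,col in(((.538,.3195),.108+p[2]+.0246-.105,(0,255,0)),):
  for zz in(z,z+.024):
    P=np.array([[c[0],c[1],zz]+Q@[i*.022,j*.03,0] for i,j in((1,1),(1,-1),(-1,-1),(-1,1))])
    cv2.polylines(a,[((proj(S,P)-[350,90])*5).astype(int)],True,col,1)
t=np.linspace(0,6.28,60)
cv2.polylines(a,[((proj(S,np.c_[.538+.062*np.cos(t),.3195+.062*np.sin(t),0*t+.108])-[350,90])*5).astype(int)],True,(0,0,255),1)
b=cv2.resize(T['color'][170:245,150:225,::-1],None,fx=4,fy=4); b=cv2.copyMakeBorder(b,0,200,0,0,0)
cv2.imwrite('pics/m8.png',np.hstack([a,b]))
E
```

```text
[0.5395 0.3183 0.1544] [[ 0.9419 -0.001 ]
 [-0.3359 -0.0009]
 [-0.0006 -1.    ]] 0.5055718732327702 37.51166582107544
```

View pics/m8.png

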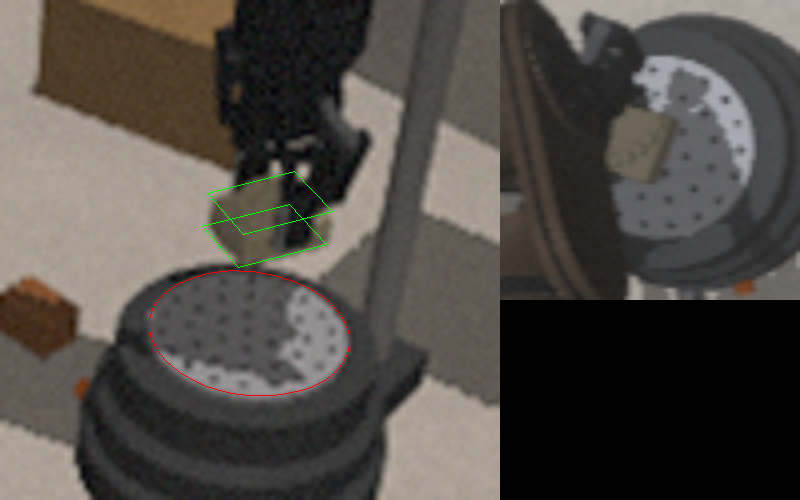

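The cast lines up with the ghost outline, at crop (210–330, 175–265), and the platform ellipse fits. I'll lower it, slowing near the surface.

Emit:
{"name": "move_arm", "arguments": {
  "plan": [-1, 1, -10, 0, 0, 0, 30, 0, 0, -20, 0, 0, 0, 30, 0, 0, -18, 0, 0, 0, 30, 0, 0, -10, 0, 0, 0, 30, 0, 0, -6, 0, 0, 0, 30, 0, 0, -3, 0, 0, 0, 30, 0, 0, 0, 0, 0, 0, 30, 0, 0, 0, 0, 0, 0, 30]
}}

```text
time: 10.1
eef_pos: [0.5391, 0.3209, 0.0889]
tcp_rot: [0.817, 0.577, 0.001, 0.0]
contact_force: [-0.3, -0.2, -1.7]
opening: 0.5
finger_force: 37.5
```

Emit:
{"name": "move_arm", "arguments": {
  "plan": [0, 0, -2, 0, 0, 0, 30, 0, 0, -1, 0, 0, 0, 30, 0, 0, 0, 0, 0, 0, 30]
}}

```text
time: 10.4
eef_pos: [0.5385, 0.3207, 0.085]
tcp_rot: [0.817, 0.577, -0.0, 0.0]
contact_force: [0.4, -0.3, -1.8]
opening: 0.502
finger_force: 37.5
```

Emit:
{"name": "move_arm", "arguments": {
  "plan": [0, 0, -2, 0, 0, 0, 30, 0, 0, -1, 0, 0, 0, 30, 0, 0, 0, 0, 0, 0, 30]
}}

```text
time: 10.7
eef_pos: [0.5383, 0.3206, 0.0816]
tcp_rot: [0.817, 0.577, -0.0, -0.0]
contact_force: [-0.2, 0.2, -1.7]
opening: 0.508
finger_force: 37.5
```

Emit:
{"name": "move_arm", "arguments": {
  "plan": [0, 0, -1, 0, 0, 0, 30, 0, 0, 0, 0, 0, 0, 30, 0, 0, 0, 0, 0, 0, 30]
}}

```text
time: 11.0
eef_pos: [0.5385, 0.3207, 0.081]
tcp_rot: [0.817, 0.577, -0.0, -0.0]
contact_force: [0.6, 0.5, -1.4]
opening: 0.505
finger_force: 37.5
```

Emit:
{"name": "move_arm", "arguments": {
  "plan": [0, 0, -1, 0, 0, 0, 30, 0, 0, 0, 0, 0, 0, 30, 0, 0, 0, 0, 0, 0, 30]
}}

```text
time: 11.3
eef_pos: [0.5388, 0.3208, 0.0804]
tcp_rot: [0.817, 0.577, 0.0, 0.0]
contact_force: [-0.5, -1.1, 1.1]
opening: 0.503
finger_force: 37.7
```

Emit:
{"name": "move_arm", "arguments": {
  "plan": [0, 0, -1, 0, 0, 0, 30, 0, 0, 0, 0, 0, 0, 30, 0, 0, 0, 0, 0, 0, 30]
}}

```text
time: 11.6
eef_pos: [0.5387, 0.3208, 0.0804]
tcp_rot: [0.817, 0.577, 0.0, 0.0]
contact_force: [-2.9, -1.3, 5.4]
opening: 0.508
finger_force: 38.3
```

Contact confirmed at 5 N. Releasing, then up.

Emit:
{"name": "move_arm", "arguments": {
  "plan": [0, 0, 0, 0, 0, 0, 46, 0, 0, 0, 0, 0, 0, 50, 0, 0, 0, 0, 0, 0, 60, 0, 0, 0, 0, 0, 0, 72, 0, 0, 0, 0, 0, 0, 82, 0, 0, 0, 0, 0, 0, 85, 0, 0, 10, 0, 0, 0, 85, 0, 0, 30, 0, 0, 0, 85, 0, 0, 30, 0, 0, 0, 85, 0, 0, 30, 0, 0, 0, 85]
}}

```text
time: 12.6
eef_pos: [0.5385, 0.3207, 0.1808]
tcp_rot: [0.817, 0.577, 0.0, 0.0]
contact_force: [-0.3, 0.9, 0.3]
opening: 0.992
finger_force: 0.0
```

Emit:
{"name": "move_arm", "arguments": {
  "plan": [0, -20, 30, 0, 0, 0, 85, 0, -40, 20, 0, 0, 0, 85, 0, -45, 0, 0, 0, 0, 85, 0, -45, 0, 0, 0, 0, 85, 0, -45, 0, 0, 0, 0, 85, 0, -45, 0, 0, 0, 0, 85, 0, 0, 0, 0, 0, 0, 85, 0, 0, 0, 0, 0, 0, 85]
}}

```text
time: 13.4
eef_pos: [0.5387, 0.0799, 0.2299]
tcp_rot: [0.818, 0.576, 0.001, 0.0]
contact_force: [-0.3, 0.6, 0.4]
opening: 0.999
finger_force: 0.0
```

```bash
cat > v.py <<'E'
from h import *
np.set_printoptions(precision=4,suppress=True)
s=ctrl.get_state();print(s['time'],s['eef_pos'],s['qpos'],R.from_quat(s['tcp_rot']).as_matrix())
S=snap('scene','scene7.png');T=snap('top','top7.png')
# cast: cream (r-b large) in the platform region
for d,(x,y,w,h),z in((S,(370,125,65,60),.128),(T,(160,175,65,65),.135)):
    im=d['color'][y:y+h,x:x+w].astype(int); m=((im[...,0]-im[...,2])>18)&(im[...,0]>70)
    k,l,st,ce=cv2.connectedComponentsWithStats(m.astype('uint8')); 
    for i in range(1,k):
        if st[i,4]>60: print(st[i],ce[i]+[x,y],onz(d,*(ce[i]+[x,y]),z))
E
python3 v.py
```

```text
13.4 [0.5387 0.0799 0.2299] [-0.0395 -0.0288  1.8619  0.0006  1.3073  0.3039] [[ 0.3368  0.9416  0.0012]
 [ 0.9416 -0.3368  0.0005]
 [ 0.0009  0.0009 -1.    ]]
[   0    0   57   35 1075] [394.7005 134.5935] [0.4683 0.3714 0.128 ]
[ 20  19  23  18 282] [401.2021 152.1454] [0.5423 0.3174 0.128 ]
[ 57  42   8  18 107] [431.1308 177.0561] [0.6765 0.2934 0.128 ]
[ 14  20  26  21 358] [186.8324 204.9749] [0.5391 0.3184 0.135 ]
```

The cast stands at about (0.540, 0.318), within 4 mm of the platform's centre. My ten views are used up, so the valve gets measured numerically: fit the dial, then unwrap its rim.

```bash
cat > d.py <<'E'
from h import *
from scipy.optimize import least_squares
np.set_printoptions(precision=4,suppress=True,linewidth=200)
S=load('scene');T=load('top')
oS=np.array([(503-400)/4+160,(712-400)/4+160,83/4+235,275/4+235])
oT=np.array([75/4+405,271/4+405,78/4+160,253/4+160])
def frame(az,lean=np.pi/6):
    n=np.array([np.sin(lean)*np.cos(az),np.sin(lean)*np.sin(az),np.cos(lean)])
    e1=np.cross([0,0,1],n);e1/=np.linalg.norm(e1); return n,e1,np.cross(n,e1)
a=np.linspace(0,2*np.pi,181)[:-1]
def circ(c,az,r,h,a=a):
    n,e1,e2=frame(az); return c+h*n+r*(np.cos(a)[:,None]*e1+np.sin(a)[:,None]*e2)
def ext(d,P): q=proj(d,P); return np.r_[q[:,0].min(),q[:,0].max(),q[:,1].min(),q[:,1].max()]
def f(v): P=circ(v[:3],v[3],.063,0); return np.r_[ext(S,P)-oS,ext(T,P)-oT]
E
cat > d1.py <<'E'
from d import *
r=least_squares(f,[.555,-.37,.12,np.pi/2]);print(r.x,np.degrees(r.x[3]),r.fun)
v=r.x
# refine on edges: maximise brightness step across rim, both images
G={n:cv2.cvtColor(d['color'],cv2.COLOR_RGB2LAB)[...,0].astype(np.float32) for n,d in(('S',S),('T',T))}
def samp(k,P):
    q=proj({'S':S,'T':T}[k],P).astype(np.float32); return cv2.remap(G[k],q[None,:,0].copy(),q[None,:,1].copy(),cv2.INTER_LINEAR)[0]
n,e1,e2=frame(v[3]);print('n',n,'e1',e1,'e2',e2)
np.save('dial.npy',v)
aa=np.radians(np.arange(0,360,8))
for k in'ST':
    print(k);
    for lab,r_,h in(('r40',.04,0),('r48',.048,0),('r55',.055,0),('r60',.06,0),('r67',.067,0),('r59h5',.059,.005),('r59h10',.059,.01)):
        print(lab.ljust(7),' '.join('%3d'%x for x in samp(k,circ(v[:3],v[3],r_,h,aa))))
print('deg    ',' '.join('%3d'%x for x in np.arange(0,360,8)))
E
python3 d1.py
```

```text
[ 0.5564 -0.3711  0.1214  0.8005] 45.86311683439372 [-0.4143 -0.6772  0.0521 -0.156  -0.5246 -0.4505 -0.2325 -0.5109]
n [0.3482 0.3588 0.866 ] e1 [-0.7177  0.6964  0.    ] e2 [-0.6031 -0.6215  0.5   ]
S
r40     114 147 150 150 149 148 149 148 147 146 145 146 144 142 146 146 145 146 144 145 145 144 136  99  92  90 145 145 136 139 134 151 148 145 137 149 150 144 120  92  90 103  25  25  17
r48     100 148 147 147 147 150 149 147 148 149 149 147 146 147 146 143 145 143 145 144 143 144 140 114  79 143 130 125 129 119 118 119 115 106  95 149 146 146 148 151 144 151 112  18  23
r55     126 147 148 148 148 147 146 146 148 144 141 142 142 138 142 143 144 142 143 144 145 143 144 145 142 149 146 147 150 129  64 118 141 143 141 143 146 148 147 143 148 148 149  21  27
r60     140 149 149 149 147 145 149 147 145 145 144 143 143 140 140 143 146 136 139 143 140 135 136 134 140 138 137 136 132 127  53 119 141 144 145 141 145 145 147 147 146 145 148  49  15
r67     171 172 170 164 173 170 171 173 171 172 171 170 172 174 167 118 104 108  77 110  68  70  62  62  62  59  65  63  59  50  66  63  60  85 1
[... 1224 characters left out ...]
 119 119 120 119 120 121 169 174 173 173 169 169 172 172 173 158 129 126  87  87 128 100  98 127 113 103 104 104 108 109 108 109 109 109
r59h5   149 148 150 149 148 149 149 151 148 146 144 145 145 143 144 145 146 146 146 149 152 154 153 157 156 158 147 144 144 121 100 137 135 139 142 139 139 144 145 147 147 150 148 148 149
r59h10  149 149 149 149 147 150 148 151 149 145 144 147 144 143 144 145 147 148 147 153 156 161 157 166 165 170 141 128 123 102  93 127 105 111 134 125 128 134 138 145 144 149 148 149 149
deg       0   8  16  24  32  40  48  56  64  72  80  88  96 104 112 120 128 136 144 152 160 168 176 184 192 200 208 216 224 232 240 248 256 264 272 280 288 296 304 312 320 328 336 344 352
```

The dial fits within 0.7 px, leaning towards azimuth 46°. Both cameras show the mark near dial angle 240° and the pointer near 185–190°. Now for finer angles.

```bash
cat > d2.py <<'E'
from d import *
v=np.load('dial.npy')
G={n:cv2.cvtColor(d['color'],cv2.COLOR_RGB2LAB)[...,0].astype(np.float32) for n,d in(('S',S),('T',T))}
def samp(k,P):
    q=proj({'S':S,'T':T}[k],P).astype(np.float32); return cv2.remap(G[k],q[None,:,0].copy(),q[None,:,1].copy(),cv2.INTER_LINEAR)[0]
def show(d0,d1,st,L):
    g=np.arange(d0,d1,st);aa=np.radians(g);print('deg         ',' '.join('%3d'%x for x in g))
    for k in'ST':
        for r_,h in L: print(k,'r%2d h%2d   '%(r_*1e3,h*1e3),' '.join('%3d'%x for x in samp(k,circ(v[:3],v[3],r_,h,aa))))
E
cat > d3.py <<'E'
from d2 import *
show(222,258,2,[(.055,0),(.059,0),(.055,.006),(.059,.005),(.059,.01),(.063,.01)])
show(164,216,2,[(.045,.006),(.05,.006),(.055,.003),(.055,.006),(.058,.006),(.048,.014),(.042,.022),(.035,.032),(.03,.04)])
show(0,360,12,[(.01,.056),(.02,.056),(.025,.056),(.02,.044)])
E
python3 d3.py
```

```text
deg          222 224 226 228 230 232 234 236 238 240 242 244 246 248 250 252 254 256
S r55 h 0    147 150 147 145 145 129 110  78  66  64  66  72  88 118 135 144 144 141
S r59 h 0    142 144 141 143 145 129 102  62  49  51  57  69  92 128 141 145 143 143
S r55 h 6    140 144 144 137 119  94  87  76  79  80  98 125 138 146 143 142 143 143
S r59 h 5    149 148 146 139 112  72  47  48  53  64  84 119 140 144 142 142 143 141
S r59 h10    147 141 121  78  54  45  50  60  75 107 139 143 143 141 141 139 140 139
S r63 h10    129 128 119  75  58  54  58  61  62  79  85  78  79  71  78  67  75  74
T r55 h 0    149 148 146 146 143 134 124 116 115 124 139 146 148 148 147 147 147 146
T r59 h 0    149 148 146 146 148 130 105  90  94 102 122 139 144 145 144 145 145 144
T r55 h 6    150 148 147 147 145 126 104  88  94 106 124 141 145 146 147 147 146 145
T r59 h 5    145 144 142 140 137 121 101  93  94 100 111 127 137 137 136 130 128 135
T r59 h10    128 123 113 108 106 102  94  92  91  93  96 105 118 127 130 123 111 105
T r63 h10    127 126 112  93  86  87  90  92  90  87  86  91 111 124 129 126 113
[... 2724 characters left out ...]
149 147 145 154 170 175 177 173 141
S r20 h44     27  20  45 137 149 147 149 149 150 149 149 115 104  88  15  18  15  45  89  93  91  94 112 131 151 149 147 151  88  18
T r10 h56     95  95  96  96  96  95  96  96  96  97  96  95  97  95  95  95  94 100 118 127 121 116 117 124 123 116 113 110 102  97
T r20 h56     95  96  95  97 103 117 121 108  98  99  96  98  96  96  95  95  97 130 136 126 133 132 130 137 147 147 147 137 119 104
T r25 h56     98  96  94  99 111 116 122 144 145 142 125 100  99 112 106 106 115 144 127 144 135 149 136 129 132 135 148 150 128 111
T r20 h44     97  94  96 103 112 116 119 136 142 132 118 101  96  98  96  95  95  96 125 148 140 145 148 150 144 132 127 116  99  95
```

The mark is at about 236.7° and the pointer at about 184°, so roughly a 53° turn. Next, the tilted pre-grasp pose.

```bash
cat > g.py <<'E'
from d import *
v=np.load('dial.npy');n,e1,e2=frame(v[3]);grip=v[:3]+.044*n
def tool(deg): # bar pointing at deg; tool y = closing with horizontal part towards gauge side
    t=np.radians(deg);u=np.cos(t)*e1+np.sin(t)*e2; y=-np.cross(n,u)
    if deg<270 and y@e2<0 and deg==184: y=-y
    z=-n; return np.c_[np.cross(y,z),y,z]
E
python3 - <<'E'
from g import *
s=ctrl.get_state();p=s['eef_pos'];M=R.from_quat(s['tcp_rot']).as_matrix()
W=tool(184);print(W,'grip',grip)
rv=R.from_matrix(W@M.T).as_rotvec(degrees=True);print('rotvec',rv,np.linalg.norm(rv),'shift mm to +.12n',(grip+.12*n-p)*1e3)
E
```

```text
[[ 0.758  -0.5515 -0.3482]
 [-0.6513 -0.6686 -0.3588]
 [-0.0349  0.4988 -0.866 ]] grip [ 0.5717 -0.3554  0.1595]
rotvec [ -34.4218   -6.7548 -107.7519] 113.31792827218163 shift mm to +.12n [  74.9268 -393.7254   33.8716]
```

Emit:
{"name": "move_arm", "arguments": {
  "plan": [4.7, -24.6, 4, -2.15, -0.42, -6.73, 60, 4.7, -24.6, 4, -2.15, -0.42, -6.73, 60, 4.7, -24.6, 4, -2.15, -0.42, -6.73, 60, 4.7, -24.6, 4, -2.15, -0.42, -6.73, 60, 4.7, -24.6, 4, -2.15, -0.42, -6.73, 60, 4.7, -24.6, 4, -2.15, -0.42, -6.73, 60, 4.7, -24.6, 4, -2.15, -0.42, -6.73, 60, 4.7, -24.6, 4, -2.15, -0.42, -6.73, 60]
}}

```text
time: 14.3
eef_pos: [0.5768, -0.1151, 0.2613]
tcp_rot: [0.979, 0.138, -0.06, 0.135]
contact_force: [0.3, 0.4, -0.1]
opening: 0.704
finger_force: 0.0
```

Emit:
{"name": "move_arm", "arguments": {
  "plan": [4.7, -24.6, 0, -2.15, -0.42, -6.73, 60, 4.7, -24.6, 0, -2.15, -0.42, -6.73, 60, 4.7, -24.6, 0, -2.15, -0.42, -6.73, 60, 4.7, -24.6, 0, -2.15, -0.42, -6.73, 60, 4.7, -24.6, 0, -2.15, -0.42, -6.73, 60, 4.7, -24.6, 0, -2.15, -0.42, -6.73, 60, 4.7, -24.6, 0, -2.15, -0.42, -6.73, 60, 4.7, -24.6, 0, -2.15, -0.42, -6.73, 60, 0, 0, 0, 0, 0, 0, 60, 0, 0, 0, 0, 0, 0, 60, 0, 0, 0, 0, 0, 0, 60]
}}

```text
time: 15.4
eef_pos: [0.6143, -0.3111, 0.2611]
tcp_rot: [0.908, -0.33, -0.106, 0.236]
contact_force: [-0.1, 0.3, 0.5]
opening: 0.701
finger_force: 0.0
```

```bash
cat > t.py <<'E'
from g import *
s=ctrl.get_state();p=s['eef_pos'];M=R.from_quat(s['tcp_rot']).as_matrix()
W=tool(184);print(s['time'],p,s['qpos'],s['opening']);print('rv left',R.from_matrix(W@M.T).as_rotvec(degrees=True),'to +.12n',(grip+.12*n-p)*1e3)
def blob(k,f):
    A=cv2.imread('pics/'+f).astype(int);d=snap(k,k+'8.png');B=d['color'][:,:,::-1].astype(int)
    m=((np.abs(A-B).sum(2)>60)&(B.max(2)<50)).astype('uint8');kk,l,st,_=cv2.connectedComponentsWithStats(cv2.medianBlur(m,3))
    i=1+np.argmax(st[1:,4]);ys,xs=np.nonzero(l==i);return d,np.c_[xs,ys],st[i]
for k,f in(('scene','scene7.png'),('top','top1.png')):
    d,Q,st=blob(k,f);print(k,st)
    zt=proj(d,p+.02*M[:,2])-proj(d,p);zt/=np.linalg.norm(zt);yt=np.array([-zt[1],zt[0]])
    # furthest extent along tool direction in lateral bins
    o=proj(d,p);L=(Q-o)@yt;D=(Q-o)@zt
    print('lateral:far',[(int(b),round(float(D[(L>=b)&(L<b+3)].max()),1)) for b in range(-36,36,3) if ((L>=b)&(L<b+3)).sum()>2])
    for nm,off in(('nominal',0*n),('toolbias',.028*n),('zbias',np.array([0,0,.028]))):
        for sg in(1,-1):
            for yy in(.03,.042):
                q=proj(d,p+off+M@[0,sg*yy,-.009])-o;print(nm,sg,yy,'lat %.1f far %.1f'%(q@yt,q@zt))
E
python3 t.py
```

```text
15.4 [ 0.6143 -0.3111  0.2611] [-0.4213  0.4187  1.3578 -0.488   1.5607  1.9003] 0.7014881502538806
rv left [-0.1164 -0.0148 -0.1794] to +.12n [-0.7387 -1.1933  2.3198]
scene [ 230  168   71   69 2092]
lateral:far [(-33, -39.9), (-30, -34.0), (-27, -33.4), (-24, -28.6), (-21, -21.0), (-18, -17.3), (-15, -16.7), (-12, -20.8), (-9, -35.9), (-6, -35.6), (-3, -34.9), (0, -33.9), (3, -32.8), (6, -28.5), (9, -24.8), (12, -18.8), (15, -9.9), (18, -9.3), (21, -17.0), (24, -18.3), (27, -21.0), (30, -26.4)]
nominal 1 0.03 lat 13.4 far 1.4
nominal 1 0.042 lat 18.8 far 3.1
nominal -1 0.03 lat -13.1 far -7.0
nominal -1 0.042 lat -18.2 far -8.7
toolbias 1 0.03 lat 13.6 far -7.8
toolbias 1 0.042 lat 19.2 far -6.1
toolbias -1 0.03 lat -13.3 far -16.2
toolbias -1 0.042 lat -18.6 far -17.8
zbias 1 0.03 lat 20.2 far -4.9
zbias 1 0.042 lat 25.8 far -3.2
zbias -1 0.03 lat -7.0 far -13.4
zbias -1 0.042 lat -12.2 far -15.0
top [225 359  30  20 111]
lateral:far []
nominal 1 0.03 lat -8.5 far 7.2
nominal 1 0.042 lat -12.0 far 10.9
nominal -1 0.03 lat 8.3 far -10.5
nominal -1 0.042 lat 11.5 far -14.0
toolbias 1 0.03 lat -8.7 far 1.5
toolbias 1 0.042 lat -12.3 far 5.3
toolbias -1 0.03 lat 8.5 far -16.5
toolbias -1 0.042 lat 11.8 far -19.9
zbias 1 0.03 lat -12.5 far 6.9
zbias 1 0.042 lat -16.1 far 10.7
zbias -1 0.03 lat 4.9 far -11.3
zbias -1 0.042 lat 8.2 far -14.9
```

The tips show the gap is along the tool: the pads sit about 30 mm behind the reported TCP, with no sideways error. Advancing along the stem.

Emit:
{"name": "move_arm", "arguments": {
  "plan": [-7.4, -7.7, -17.9, 0, 0, 0, 60, -7.4, -7.7, -17.9, 0, 0, 0, 60, -7.4, -7.7, -17.9, 0, 0, 0, 60, -7.4, -7.7, -17.9, 0, 0, 0, 60, -7.4, -7.7, -17.9, 0, 0, 0, 60, 0, 0, 0, 0, 0, 0, 60, 0, 0, 0, 0, 0, 0, 60]
}}

```text
time: 16.2
eef_pos: [0.5768, -0.3508, 0.172]
tcp_rot: [0.908, -0.331, -0.106, 0.236]
contact_force: [-0.5, -0.2, -0.2]
opening: 0.698
finger_force: 0.0
```

Emit:
{"name": "move_arm", "arguments": {
  "plan": [-3.7, -3.9, -9, 0, 0, 0, 60, -3.7, -3.9, -9, 0, 0, 0, 60, -3.7, -3.8, -9, 0, 0, 0, 60, -3.7, -3.8, -9, 0, 0, 0, 60, 0, 0, 0, 0, 0, 0, 60, 0, 0, 0, 0, 0, 0, 60]
}}

```text
time: 16.8
eef_pos: [0.5615, -0.3669, 0.1349]
tcp_rot: [0.907, -0.331, -0.106, 0.236]
contact_force: [-0.3, 0.4, 0.6]
opening: 0.701
finger_force: 0.0
```

Emit:
{"name": "move_arm", "arguments": {
  "plan": [-3.7, -3.8, -9, 0, 0, 0, 60, -3.7, -3.8, -8.9, 0, 0, 0, 60, 0, 0, 0, 0, 0, 0, 60, 0, 0, 0, 0, 0, 0, 60, 0, 0, 0, 0, 0, 0, 60]
}}

```text
time: 17.3
eef_pos: [0.5547, -0.3745, 0.1178]
tcp_rot: [0.907, -0.331, -0.106, 0.236]
contact_force: [0.2, -0.1, 0.6]
opening: 0.699
finger_force: 0.0
```

```bash
python3 - <<'E'
from g import *
s=ctrl.get_state();p=s['eef_pos'];M=R.from_quat(s['tcp_rot']).as_matrix()
q=p-grip;print(p,'along n %.1f e1 %.1f e2 %.1f'%tuple(1e3*q@k for k in(n,e1,e2)),R.from_matrix(tool(184)@M.T).as_rotvec(degrees=True),s['contact_force'],s['wrist_torque'],s['qpos'])
E
```

```text
[ 0.5547 -0.3745  0.1178] along n -48.9 e1 -1.1 e2 1.4 [-0.0614  0.0043 -0.0162] [ 0.2296 -0.0967  0.626 ] [ 0.1951 -0.1668  0.0547] [-0.5378  0.4612  1.5691 -0.5307  1.2862  1.9307]
```

Aligned with no contact. Closing on the bar.

Emit:
{"name": "move_arm", "arguments": {
  "plan": [0, 0, 0, 0, 0, 0, 40, 0, 0, 0, 0, 0, 0, 25, 0, 0, 0, 0, 0, 0, 15, 0, 0, 0, 0, 0, 0, 5, 0, 0, 0, 0, 0, 0, 0, 0, 0, 0, 0, 0, 0, 0, 0, 0, 0, 0, 0, 0, 0, 0, 0, 0, 0, 0, 0, 0],
  "newtons": 60
}}

```text
time: 18.1
eef_pos: [0.556, -0.3731, 0.1174]
tcp_rot: [0.908, -0.331, -0.105, 0.234]
contact_force: [3.2, 4.1, -0.6]
opening: 0.179
finger_force: 58.6
```

```bash
python3 - <<'E'
from g import *
s=ctrl.get_state();p=s['eef_pos'];M=R.from_quat(s['tcp_rot']).as_matrix()
q=p-grip;print(s['opening']*85.4,s['finger_force'],'n %.1f e1 %.1f e2 %.1f'%tuple(1e3*q@k for k in(n,e1,e2)),R.from_matrix(tool(184)@M.T).as_rotvec(degrees=True),s['contact_force'],s['wrist_torque'])
print('per-deg rotvec',n*6)
E
```

```text
15.275786171115161 58.55441093444824 n -48.3 e1 -1.0 e2 -0.5 [-0.1795  0.1805 -0.0541] [ 3.2113  4.1218 -0.6368] [ 0.7401 -0.7386 -0.0201]
per-deg rotvec [2.0891 2.153  5.1962]
```

Emit:
{"name": "move_arm", "arguments": {
  "plan": [1.2, 1.2, -1, 0, 0, 0, 0, 0, 0, 0, 1.05, 1.08, 2.6, 0, 0, 0, 0, 1.39, 1.44, 3.46, 0, 0, 0, 0, 1.39, 1.44, 3.46, 0, 0, 0, 0, 1.39, 1.44, 3.46, 0, 0, 0, 0, 1.39, 1.44, 3.46, 0, 0, 0, 0, 1.05, 1.08, 2.6, 0, 0, 0, 0, 0, 0, 0, 0, 0, 0, 0, 0, 0, 0, 0]
}}

```text
time: 19.0
eef_pos: [0.5562, -0.3725, 0.1171]
tcp_rot: [0.954, -0.153, -0.149, 0.211]
contact_force: [2.5, 4.9, 3.2]
opening: 0.181
finger_force: 59.0
```

```bash
cat > w.py <<'E'
from g import *
s=ctrl.get_state();p=s['eef_pos'];M=R.from_quat(s['tcp_rot']).as_matrix()
rv=R.from_matrix(M@tool(184).T).as_rotvec(degrees=True)
q=p-grip;F=s['contact_force'];print(s['time'],s['opening']*85.4,s['finger_force'],'n %.1f e1 %.1f e2 %.1f'%tuple(1e3*q@k for k in(n,e1,e2)),'turned about n,e1,e2:',[round(float(rv@k),2) for k in(n,e1,e2)],'F n,e1,e2',[round(float(F@k),1) for k in(n,e1,e2)],s['wrist_torque'])
E
python3 w.py
```

```text
19.0 15.498166577011792 59.02484357357025 n -48.3 e1 -0.8 e2 -1.1 turned about n,e1,e2: [21.97, -0.07, -0.07] F n,e1,e2 [5.4, 1.6, -3.0] [ 0.8257 -0.2947 -0.1995]
```

Emit:
{"name": "move_arm", "arguments": {
  "plan": [0, 0, 0, 1.05, 1.08, 2.6, 0, 0, 0, 0, 1.39, 1.44, 3.46, 0, 0, 0, 0, 1.39, 1.44, 3.46, 0, 0, 0, 0, 1.39, 1.44, 3.46, 0, 0, 0, 0, 1.39, 1.44, 3.46, 0, 0, 0, 0, 1.39, 1.44, 3.46, 0, 0, 0, 0, 1.39, 1.44, 3.46, 0, 0, 0, 0, 1.22, 1.26, 3.03, 0, 0, 0, 0, 0, 0, 0, 0, 0, 0, 0, 0, 0, 0, 0]
}}

```text
time: 20.0
eef_pos: [0.5561, -0.3716, 0.1167]
tcp_rot: [0.96, 0.103, -0.2, 0.164]
contact_force: [1.8, 6.5, 2.6]
opening: 0.179
finger_force: 59.1
```

```bash
python3 w.py
```

```text
20.0 15.297465257280622 59.149383902549744 n -48.3 e1 -0.1 e2 -1.8 turned about n,e1,e2: [52.48, -0.11, -0.14] F n,e1,e2 [5.1, 3.2, -3.8] [ 1.111  -0.2132 -0.3087]
```

Emit:
{"name": "move_arm", "arguments": {
  "plan": [0, 0, 0, 0, 0, 0, 25, 0, 0, 0, 0, 0, 0, 40, 0, 0, 0, 0, 0, 0, 55, 0, 0, 0, 0, 0, 0, 60, 0, 0, 0, 0, 0, 0, 60, 5, 5.2, 12.5, 0, 0, 0, 60, 7, 7.2, 17.3, 0, 0, 0, 60, 10, 10.4, 25, 0, 0, 0, 60, 10, 10.4, 25, 0, 0, 0, 60, 10, 10.4, 25, 0, 0, 0, 60, 10, 10.4, 25, 0, 0, 0, 60]
}}

```text
time: 21.1
eef_pos: [0.6085, -0.3184, 0.2488]
tcp_rot: [0.96, 0.104, -0.2, 0.165]
contact_force: [0.8, 0.0, -0.0]
opening: 0.703
finger_force: 0.0
```

Emit:
{"name": "move_arm", "arguments": {
  "plan": [0, 35, 15, 0, 0, 0, 60, 0, 45, 5, 0, 0, 0, 60, 0, 45, 0, 0, 0, 0, 60, 0, 45, 0, 0, 0, 0, 60, 0, 45, 0, 0, 0, 0, 60, 0, 40, 0, 0, 0, 0, 60, 0, 0, 0, 0, 0, 0, 60, 0, 0, 0, 0, 0, 0, 60]
}}

```text
time: 21.9
eef_pos: [0.6082, -0.0633, 0.2675]
tcp_rot: [0.96, 0.105, -0.199, 0.166]
contact_force: [0.2, -0.3, 0.2]
opening: 0.705
finger_force: 0.0
```

```bash
cat > e.py <<'E'
from h import *
snap('scene','scene9.png');snap('top','top9.png')
from d2 import *
show(216,262,2,[(.045,.006),(.05,.006),(.055,.003),(.055,.006),(.048,.014),(.042,.022),(.059,.005),(.059,.0)])
show(0,360,12,[(.02,.056),(.02,.044)])
show(170,200,3,[(.05,.006),(.042,.022)])
E
python3 e.py
```

```text
deg          216 218 220 222 224 226 228 230 232 234 236 238 240 242 244 246 248 250 252 254 256 258 260
S r45 h 6    123 128 108 103 125 116  74  44  23  20  33  54  80 104 114 115 104  83  72  70  64  54  60
S r50 h 6    123 144 127 119 130 135 121  96  72  67  88 117 122 120 126 142 147 137 129 130 123 117 128
S r55 h 3    149 150 150 150 148 150 148 136 117  72  46  50  64  74  90 121 142 149 147 146 147 146 146
S r55 h 6    151 151 147 144 150 149 141 121  77  46  51  71  78  93 125 144 149 147 147 146 146 146 146
S r48 h14    102 127 109  71  42  29  34  59  90 107 119 121 112 108  95  83  93  93 101 116 125 124 122
S r42 h22     59  21  16  14  21  38  71  95 112 122 112 101  88  79  74  73  70  74  98 124 139 152 153
S r59 h 5    150 150 150 149 150 150 145 116  72  41  51  58  63  83 122 143 146 144 146 146 144 147 150
S r59 h 0    153 151 146 146 146 143 146 151 132 103  59  46  56  58  66  93 133 144 146 144 147 147 147
T r45 h 6    141 142 142 141 126 115 107 101  97  95  93  92  93  96 100 102 106 112 116 114 113 114 115
T r50 h 6    159 160 155 147 141 137 132 120 111 1
[... 914 characters left out ...]
 104 152 151 150 154 155 167 164 167
S r20 h44    131  59  19  26  25  18  14  31 128 153 151 116 107 106  89  77  80  28  24  20  22  29  25  47 122 147 155 152 153 152
T r20 h56    127 127 118 107 103 102 112 143 160 158 159 159 161 160 161 155 145 142 113  98  93  98 108 115 120 122 123 126 125 125
T r20 h44    126 125 119 104 105 103 112 147 160 160 159 158 159 160 160 162 161 160 126  98  96 104 122 124 124 124 125 125 126 126
deg          170 173 176 179 182 185 188 191 194 197
S r50 h 6    147 148 126 103 138 112 129 121 132 142
S r42 h22    151 150 150 150 151 151 150 152 155 155
T r50 h 6    158 156 147 152 158 158 160 160 159 161
T r42 h22    142 156 149 150 155 151 154 157 154 155
```

Now I'll fit the black bar's silhouette for the handle angle, before and after.

```bash
cat > b.py <<'E'
from g import *
from scipy.optimize import minimize
def fit(f,deg0):
    B=cv2.imread('pics/'+f);K=4;x,y,w,h=185,240,70,70
    blk=cv2.resize(B[y:y+h,x:x+w].max(2).astype(np.float32),None,fx=K,fy=K,interpolation=cv2.INTER_CUBIC)
    dark=np.clip((70-blk)/40,0,1)
    def ren(v):
        t=np.radians(v[0]);u=np.cos(t)*e1+np.sin(t)*e2;wv=np.cross(n,u);c=grip+v[1]*1e-3*e1+v[2]*1e-3*e2
        P=np.array([c+a*.027*u+b*.0065*wv+d*.012*n for a in(1,-1) for b in(1,-1) for d in(1,-1)])
        q=((proj(S,P)-[x,y]+.5)*K-.5);m=np.zeros(dark.shape,np.uint8);cv2.fillConvexPoly(m,cv2.convexHull((q*16).round().astype(np.int32)),1,shift=4);return m
    def cost(v): m=ren(v);return -np.minimum(m,dark).sum()/np.maximum(m,dark).sum()
    best=min((minimize(cost,[d,a,b],method='Nelder-Mead',options=dict(initial_simplex=[[d,a,b],[d+6,a,b],[d,a+4,b],[d,a,b+4]])) for d in(deg0-8,deg0,deg0+8) for a in(-3,3) for b in(-3,3)),key=lambda r:r.fun)
    print(f,best.x,best.fun)
    for d in np.arange(deg0-12,deg0+13,4): r=minimize(lambda o:cost([d,*o]),best.x[1:],method='Nelder-Mead',options=dict(initial_simplex=[best.x[1:],best.x[1:]+[3,0],best.x[1:]+[0,3]]));print(round(d),round(r.fun,3),end=' | ')
    print()
fit('scene1.png',184);fit('scene9.png',237)
E
python3 b.py
```

```text
scene1.png [178.6951  -2.5006   0.4173] -0.4365546703338623
172 -0.385 | 176 -0.426 | 180 -0.434 | 184 -0.421 | 188 -0.404 | 192 -0.384 | 196 -0.361 | 
scene9.png [225.8338   1.4357   0.4358] -0.46532556414604187
225 -0.464 | 229 -0.465 | 233 -0.464 | 237 -0.461 | 241 -0.461 | 245 -0.456 | 249 -0.444 |
```

```bash
sed -i 's/np.clip((70-blk)\/40,0,1)/np.clip((48-cv2.GaussianBlur(blk,(0,0),2))\/16,0,1);kk,l,st,ce=cv2.connectedComponentsWithStats((dark>.3).astype("uint8"));g=(proj(S,grip)-[x,y])*K;i=l[int(g[1]),int(g[0])];dark=dark*(l==i);print(i,st[i]\/K)/' b.py; python3 b.py
```

```text
1 [ 29.25  18.25   9.75  22.5  518.25]
scene1.png [175.9617   2.3824  -0.5501] -0.6450504064559937
172 -0.595 | 176 -0.645 | 180 -0.619 | 184 -0.593 | 188 -0.565 | 192 -0.543 | 196 -0.511 | 
1 [ 25.    18.5   19.    21.75 735.5 ]
scene9.png [224.213    0.4914  -0.1091] -0.6517919898033142
225 -0.648 | 229 -0.645 | 233 -0.646 | 237 -0.647 | 241 -0.642 | 245 -0.641 | 249 -0.632 |
```

The evidence agrees: the foot and rod now sit at about 235–238° in both cameras, the mark is at 236.7°, and the measured turn of 52.5° from 184° gives 236.5°. That is well inside the ±6° allowed. Handing in.

```bash
python3 -c "
from h import *
s=ctrl.get_state();print(s['time'],s['contact_force'],abs(s['dq']).max())
print(order.sign_off())"
```

```text
22.0 [ 0.2624897   0.1806122  -0.39942691] 0.018611901755577195
the job is handed in; nothing more can be done
None
```

I handed the job in at 22 s: by my measurements the cast stands teeth up within about 4 mm of the platform's centre, and the pointer is within about 3° of the set mark (limit about 6°); sign-off returned no verdict.

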